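# File the stray paraffin blocks

## Task

Three finished paraffin blocks (cassettes with wax and tissue on top) have been left on the worktop among empty cassettes. File each one in the free nest of the grey block tray that already holds a block of its own colour: lying flat in the nest, wax up, with its slanted label end towards the tray's card lip like its neighbour's. Set them down rather than dropping them, wax chips, and leave the empty cassettes where they lie.

Things in the scene. Friction and masses are not known exactly. Their poses are not given: they have to be found in the camera images.
- block_pink: Loose wax block on a pink cassette: 41 (x) x 28 (y) x 12 mm high, cassette itself 6; cream wax with a red-brown tissue patch on top, slanted writing face at the label end (-x). About 20 g. Origin: underside, on the centre line, 12 mm from the middle towards the label end (middle at local x +12 mm). x: label end to plain end; z up. Grasp across the 28 mm sides from above.
- block_white: Loose wax block on a white cassette: 41 (x) x 28 (y) x 12 mm high, cassette itself 6; cream wax with a red-brown tissue patch on top, slanted writing face at the label end (-x). About 20 g. Origin: underside, on the centre line, 12 mm from the middle towards the label end (middle at local x +12 mm). x: label end to plain end; z up. Grasp across the 28 mm sides from above.
- block_green: Loose wax block on a light green cassette: 41 (x) x 28 (y) x 12 mm high, cassette itself 6; cream wax with a red-brown tissue patch on top, slanted writing face at the label end (-x). About 20 g. Origin: underside, on the centre line, 12 mm from the middle towards the label end (middle at local x +12 mm). x: label end to plain end; z up. Grasp across the 28 mm sides from above.
- tray_pink: Fixed grey tray, 114 x 46 mm, floor at z 4 mm, rims 4 wide and 3 above it; two nests 51 (x) x 38 (y) mm inside. Front one, by the white card lip, is free; 55 mm on along +x a fixed pink block, label end to the lip. Origin: underside, 12 mm from the free nest's middle (local x +12 mm) to the lip: a seated block's origin is 4 mm above it, x alike. x: lip to filled nest.
- tray_white: Fixed grey tray, 114 x 46 mm, floor at z 4 mm, rims 4 wide and 3 above it; two nests 51 (x) x 38 (y) mm inside. Front one, by the white card lip, is free; 55 mm on along +x a fixed white block, label end to the lip. Origin: underside, 12 mm from the free nest's middle (local x +12 mm) to the lip: a seated block's origin is 4 mm above it, x alike. x: lip to filled nest.
- tray_green: Fixed grey tray, 114 x 46 mm, floor at z 4 mm, rims 4 wide and 3 above it; two nests 51 (x) x 38 (y) mm inside. Front one, by the white card lip, is free; 55 mm on along +x a fixed light green block, label end to the lip. Origin: underside, 12 mm from the free nest's middle (local x +12 mm) to the lip: a seated block's origin is 4 mm above it, x alike. x: lip to filled nest.
- empty_yellow: Empty yellow cassette with no wax on it, loose on the worktop: 41 mm (x) by 28 mm (y) by 6 mm. Origin on the underside, 12 mm from the middle towards the slanted label end (-x). To be left where it lies.
- empty_blue: Empty blue cassette with no wax on it, loose on the worktop: 41 mm (x) by 28 mm (y) by 6 mm. Origin on the underside, 12 mm from the middle towards the slanted label end (-x). To be left where it lies.
- empty_orange: Empty orange cassette with no wax on it, loose on the worktop: 41 mm (x) by 28 mm (y) by 6 mm. Origin on the underside, 12 mm from the middle towards the slanted label end (-x). To be left where it lies.
- slide_oven: Grey drying oven, fixed, 0.3 m tall, behind the work, front turned a little to the left: its nearest corner stands at about x 0.64, y -0.14, its front runs back from there to x 0.78, y 0.15. Not to be touched: pass in front of it with the gripper. (A white bath stands at the left, x over 0.55 and y over 0.40.) Origin: middle of its underside.
There are look-alikes about, which are no part of the job. What is shaped like the block_white but orange or yellow is not meant.

How it is judged:
At the end, for the whole second after the job is handed in: Each wax block lies flat (0.06 rad) in the free nest of the tray of its colour, label end to the card lip: origin 2 to 6 mm above the tray's, within 11 mm of it sideways, x axes within 0.26 rad; released and at rest. Each empty cassette is within 20 mm of its start (horizontal distance between block_pink and tray_pink below 0.011 m and angle between the x axis of block_pink and the x axis of tray_pink, either way round below 0.26 rad and z of block_pink in the frame of tray_pink between 0.002 and 0.006 m and angle between each of block_pink, block_white, block_green's own z axis and vertical below 0.06 rad and linear speed of each of block_pink, block_white, block_green below 0.02 m/s and contact force between each of block_pink, block_white, block_green and the fingers below 0.05 N and horizontal distance between block_white and tray_white below 0.011 m and angle between the x axis of block_white and the x axis of tray_white, either way round below 0.26 rad and z of block_white in the frame of tray_white between 0.002 and 0.006 m and horizontal distance between block_green and tray_green below 0.011 m and angle between the x axis of block_green and the x axis of tray_green, either way round below 0.26 rad and z of block_green in the frame of tray_green between 0.002 and 0.006 m and distance of each of empty_yellow, empty_blue, empty_orange from where it was at the start of the episode below 0.02 m); the robot touches nothing.
It fails at once if the pink wax block is let go or dropped from more than 50 mm above the worktop (height (world z) of block_pink above 0.05 m and contact force between block_pink and the fingers below 0.01 N).
It fails at once if the white wax block is let go or dropped from more than 50 mm above the worktop (height (world z) of block_white above 0.05 m and contact force between block_white and the fingers below 0.01 N).
It fails at once if the green wax block is let go or dropped from more than 50 mm above the worktop (height (world z) of block_green above 0.05 m and contact force between block_green and the fingers below 0.01 N).
It fails at once if an empty cassette is moved more than 20 mm from its place (distance of any of empty_yellow, empty_blue, empty_orange from where it was at the start of the episode above 0.02 m).
It also fails if it takes over 99 s, if anything falls off the work surface, if the arm or the gripper's body presses on something with over 40 N, if the wrist force passes 120 N, or if a joint passes its speed limit or range.

## Robot

A 6-joint arm with a two-finger parallel gripper is mounted at the origin on a cart in front of the work surface, level with it; the furniture and walls round the work are solid. World frame = base frame: x ahead of the robot, y to its left, z up, the work surface at z = 0. Lengths are in m, angles in rad, forces in N, time in s.
With the tool pointing down it reaches from about 0.3 to 0.75 m from the base axis. Payload 8.5 kg.
Tool frame: the origin (TCP) lies where the fingers leave the gripper's body, on its centre line; the fingertips stand 64 mm ahead of it and the grasp point (between the pads) lies 45 mm ahead of it; z points along the fingers, y is the direction in which the jaws open and shut (so a half turn about z gives the same grasp; the last joint's range is limited). The gripper opens to 88 mm and grips with 3 to 60 N. Pads are 18 mm wide; open, the fingers measure 123 mm over their backs; the gripper's body (75 mm by 187 mm) begins 45 mm behind the grasp point.
Start: joints at [0.943, 0.381, 1.297, -0, 1.464, -0.215], TCP at [0.221, 0.504, 0.303] pointing down, gripper open.
Joint ranges: [-3.11, 3.11], [-0.89, 2.33], [0.22, 2.48], [-1.42, 4.56], [0.17, 2.85], [-2.88, 2.88]. Speed limits (rad/s): [2.39, 2.39, 3.14, 3.14, 3.14, 3.14].

## Interface

Orientations are given as a unit quaternion [x, y, z, w].
In Python, from station import * gives the robot as it stands.
- The arm moves only by the shell command python3 -m jog 'ROWS' [FORCE]. ROWS is JSON, a list that holds one entry, the list of rows, each a list of 5 numbers: the gripper's target within -1 to 1 (fully open at 1, half-way at 0, shut at -1), then the shift along the tool's x, y, z in m, then the turn about the tool's z in rad. In form: [[[claw, x, y, z, twist], ...]]. A call has 1 to 20 rows; each row is the pose to reach, as a shift and turn from the pose commanded when the call began, along the tool's axes at that moment; what a row does not reach only later rows make up. A row lasts 1/12 s, in which the tool goes at most 41.7 mm and 7.16 degrees, less where a joint would pass 70% of its speed; a pose out of reach is approached as far as the arm can. A call with a gripper value outside its range is refused whole. The fingers move at their own pace and stop on an object; FORCE is the grip in N (left out, the last holds). Time passes only in rows, so rows that repeat a pose let the fingers close. It gives the time, the measured TCP pose, the force and the opening at its end, in the units of the state.
- sense(): the state, without advancing time (a new reading comes with each control period).
- snapshot(name): name is "scene" or "top"; returns the picture (400x640x3 uint8, red, green, blue); there is no depth.
- camera_model(name): a dict with "intrinsics" (3x3 intrinsics, pixels), "T" (4x4, takes a point from camera to world coordinates). Camera axes: x right, y up, looking along -z (the intrinsics and any distortion apply to the point x, -y, -z); pixel columns grow to the right and rows downward; lengths in m; the calibration is good to about 2 mm. A picture is of the moment at which its call begins. camera_model takes no time and is no camera call.
- finish_job(): hands the job in, once; it reports no verdict.
The state is a dict: "t": time; "joint_positions": joint angles; "dq": joint speeds; "joint_torque": joint torques, N m; "ee_pos": TCP position; "ee_rot": TCP orientation; "contact_force": force on the tool from outside, world axes, zero at the start; "ft_torque": the same for the moment, N m; "grip_width": finger opening in m.
Only numpy, scipy, OpenCV 4.12 (cv2) and the standard library are available. Lean on these libraries where they do the work, as an engineer would, in place of code of your own. Each camera call takes 0.05 s, during which the arm holds its last target.

## Working session

There is one attempt and no reset: what is moved stays moved. The work goes in short steps, Python scripts to look and compute and a shell command to move; the robot and the scene stay as the last step left them, time stands still between calls to the robot, and variables do not carry over. Pictures are saved under pics/ and viewed, and the job is handed in when it is done.

```bash
mkdir -p pics; ls
python3 - <<'E'
from station import *
import cv2
print(sense())
for n in ("scene","top"):
    im=snapshot(n); cv2.imwrite(f"pics/{n}0.png",im[:,:,::-1]); m=camera_model(n); print(n,m)
E
```

```text
pics
{'t': 0.0, 'joint_positions': array([ 9.42712980e-01,  3.81191224e-01,  1.29824834e+00, -3.25772751e-05,
        1.46360408e+00, -2.15337278e-01]), 'dq': array([-0.00061483,  0.00070117,  0.00109025, -0.0012944 , -0.00033511,
        0.00048748]), 'joint_torque': array([-3.27934840e-04, -4.37929738e+01, -2.24557042e+01,  7.13577401e-02,
        3.52436712e-02, -8.34781008e-05]), 'ee_pos': array([0.22053162, 0.50364332, 0.30214446]), 'ee_rot': array([ 2.04909481e-01,  9.78780659e-01, -6.68563076e-04, -2.82185600e-04]), 'contact_force': array([-0.30883758, -0.52397628,  0.76106484]), 'ft_torque': array([ 0.04081053, -0.03797479,  0.0155401 ]), 'grip_width': 0.08799379275722691}
scene {'intrinsics': array([[436.90411622,   0.        , 315.48680738],
       [  0.        , 436.90411622, 201.73632639],
       [  0.        ,   0.        ,   1.        ]]), 'T': array([[-0.90658636,  0.35149012, -0.23357197,  0.33972037],
       [-0.42195116, -0.7649702 ,  0.48659821,  0.58956942],
       [-0.00764113,  0.53969926,  0.84182321,  1.1010939 ],
       [ 0.        ,  0.        ,  0.        ,  1.        ]])}
top {'intrinsics': array([[454.2247539 ,   0.        , 318.40702397],
       [  0.        , 454.2247539 , 200.01745997],
       [  0.        ,   0.        ,   1.        ]]), 'T': array([[-0.01979287,  0.98457089, -0.17386319,  0.4005237 ],
       [-0.99977704, -0.01821139,  0.01068685, -0.01487921],
       [ 0.00735567,  0.17403595,  0.98471183,  1.32951903],
       [ 0.        ,  0.        ,  0.        ,  1.        ]])}
```

View pics/scene0.png

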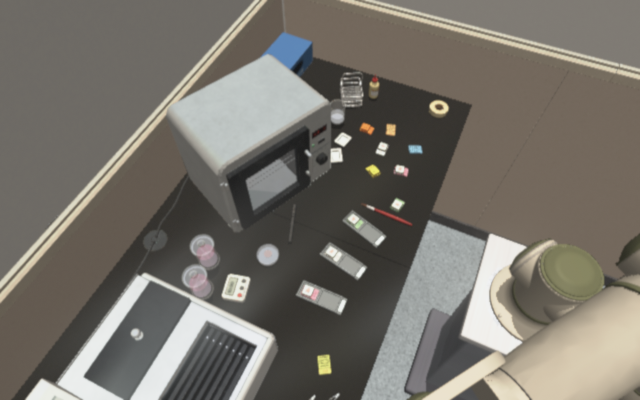

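View pics/top0.png

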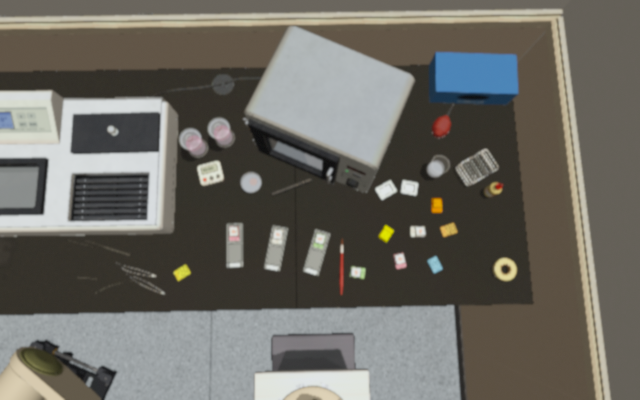

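Run:
```python
import cv2
t=cv2.imread("pics/top0.png"); s=cv2.imread("pics/scene0.png")
cv2.imwrite("pics/t_tr.png",cv2.resize(t[210:290,210:370],None,fx=5,fy=5,interpolation=cv2.INTER_CUBIC))
cv2.imwrite("pics/t_bl.png",cv2.resize(t[170:290,340:480],None,fx=5,fy=5,interpolation=cv2.INTER_CUBIC))
cv2.imwrite("pics/s_all.png",cv2.resize(s[110:330,280:440],None,fx=2.7,fy=2.7,interpolation=cv2.INTER_CUBIC))
```

```text
(no output)
```

View pics/t_tr.png

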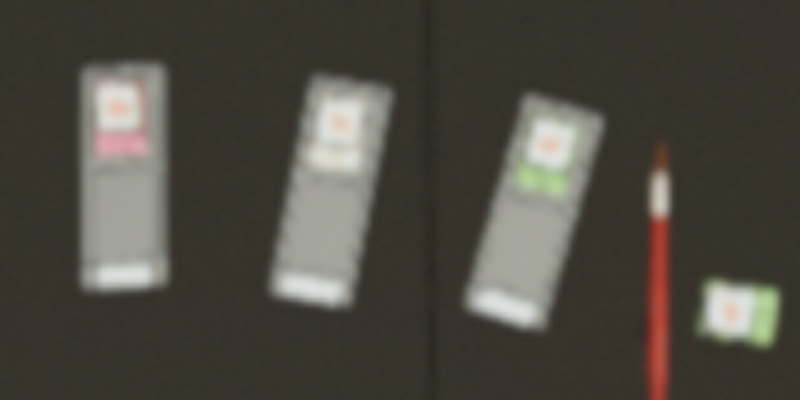

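View pics/t_bl.png

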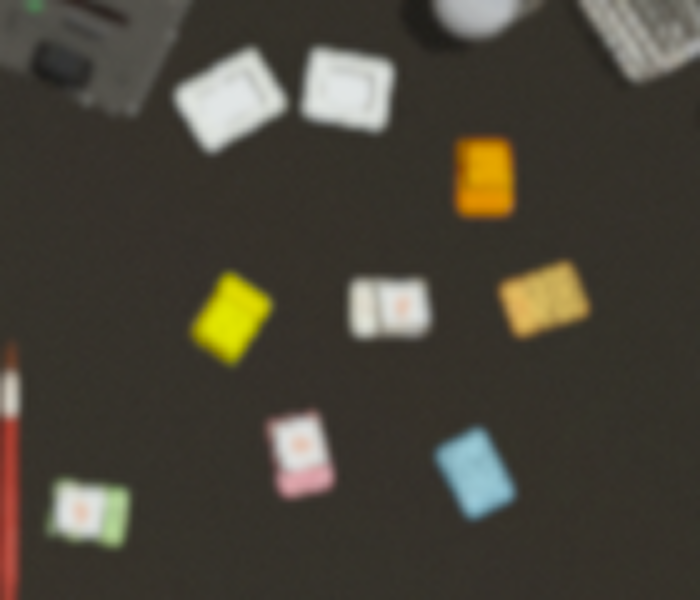

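View pics/s_all.png

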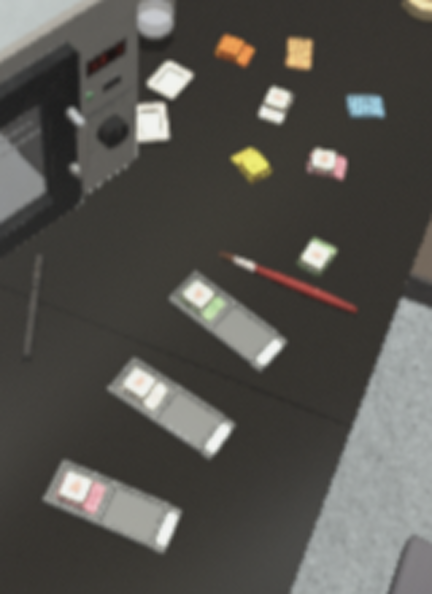

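```bash
cat > h.py <<'E'
import numpy as np, cv2
from station import *
C={n:camera_model(n) for n in ("top","scene")}
def ray(n,u,v):
    K=C[n]["intrinsics"];T=C[n]["T"]
    d=np.array([(u-K[0,2])/K[0,0],-(v-K[1,2])/K[1,1],-1.]); return T[:3,3],T[:3,:3]@d
def onz(n,u,v,z):
    o,d=ray(n,u,v); return o+d*(z-o[2])/d[2]
def tri(p,q):
    a,d=ray("top",*p);b,e=ray("scene",*q)
    s=np.linalg.lstsq(np.stack([d,-e],1),b-a,rcond=None)[0]
    P,Q=a+s[0]*d,b+s[1]*e
    return (P+Q)/2,np.linalg.norm(P-Q)
def proj(n,P):
    K=C[n]["intrinsics"];T=C[n]["T"]; c=T[:3,:3].T@(np.asarray(P)-T[:3,3])
    return K[0,0]*c[0]/-c[2]+K[0,2], K[1,1]*-c[1]/-c[2]+K[1,2]
def blob(im,seed,thr=95,r=40):
    "silhouette contour of the thing at seed, subpixel by 6x upscaling"
    u,v=seed;x0,y0=max(0,u-r),max(0,v-r);c=im[y0:v+r,x0:u+r]
    g=cv2.resize(c.max(2),None,fx=6,fy=6,interpolation=cv2.INTER_CUBIC)
    m=(g>thr).astype(np.uint8)
    nl,L,S,ce=cv2.connectedComponentsWithStats(m)
    k=L[(v-y0)*6+3,(u-x0)*6+3]
    cs,_=cv2.findContours((L==k).astype(np.uint8),cv2.RETR_EXTERNAL,cv2.CHAIN_APPROX_NONE)
    ct=max(cs,key=cv2.contourArea)[:,0,:].astype(float)
    return (ct+.5)/6-.5+[x0,y0]
def rectz(n,ct,z):
    w=np.array([onz(n,a,b,z)[:2] for a,b in ct])
    (c,s,_)=r=cv2.minAreaRect((w*1000).astype(np.float32))
    bx=cv2.boxPoints(r); e1,e2=bx[1]-bx[0],bx[2]-bx[1]
    e=e1 if np.hypot(*e1)>np.hypot(*e2) else e2
    return np.array(c),sorted(s),np.degrees(np.arctan2(e[1],e[0]))
E
python3 - <<'E'
from h import *
t=cv2.imread("pics/top0.png"); s=cv2.imread("pics/scene0.png")
for n,sd in dict(pink=(401,261),white=(420,231),green=(357,272),yel=(386,233),blue=(435,264),or1=(437,205),or2=(448,229),tp=(235,245),tw=(277,245),tg=(315,250)).items():
    print(n,*rectz("top",blob(t,sd,thr=85),.006))
# wax: low-saturation bright pixels
def wax(im,roi,thr):
    x0,x1,y0,y1=roi;c=cv2.resize(im[y0:y1,x0:x1],None,fx=6,fy=6,interpolation=cv2.INTER_CUBIC).astype(int)
    m=(c.min(2)>thr).astype(np.uint8)
    nl,L,S,ce=cv2.connectedComponentsWithStats(m)
    return [(S[k,4]/36,(ce[k]+.5)/6-.5+[x0,y0]) for k in range(1,nl) if S[k,4]>300]
for n,r in dict(pink=(388,412,248,276),white=(405,432,222,242),green=(345,370,263,283),fp=(222,248,222,242),fw=(265,292,225,245),fg=(308,332,228,250)).items(): print(n,[(round(a),np.round(c,1)) for a,c in wax(t,r,170)])
print()
for n,r in dict(pink=(390,414,162,178),white=(374,394,140,158),green=(388,408,196,212),fp=(296,325,283,302),fw=(322,348,243,262),fg=(345,366,210,230)).items(): print(n,[(round(a),np.round(c,1)) for a,c in wax(s,r,170)])
E
```

```text
pink [ 452.15615845 -260.23681641] [37.43517303466797, 49.465362548828125] 10.913353
white [ 536.28155518 -317.38562012] [37.703277587890625, 50.53217697143555] 88.91688
green [ 421.44985962 -137.23519897] [36.60881042480469, 47.54057693481445] 80.520386
yel [ 532.11236572 -224.06196594] [37.25749206542969, 49.52812576293945] -34.139156
blue [ 439.5116272  -361.59033203] [35.87517166137695, 48.354461669921875] 24.768974
or1 [ 612.63409424 -378.01156616] [38.01399612426758, 50.455230712890625] -2.418047
or2 [ 539.59033203 -408.03991699] [37.74900817871094, 51.369319915771484] -72.85773
tp [506.7713623  217.44180298] [51.848960876464844, 133.6519012451172] 0.9034765
tw [495.85543823  97.82830811] [51.54257583618164, 133.42315673828125] -11.485303
tg [481.39950562 -20.15087128] [51.659366607666016, 133.5853271484375] -17.589819
pink [(82, array([399.6, 258.9]))]
white [(114, array([417.3, 230.9]))]
green [(78, array([355.9, 271.7]))]
fp [(77, array([233. , 231.1]))]
fw [(140, array([277.3, 236.6]))]
fg [(80, array([319.8, 238.4]))]

pink [(52, array([399.7, 168.6]))]
white [(46, array([382.4, 145.9])), (31, array([380.1, 151.9]))]
green [(66, array([396.9, 203.8]))]
fp [(97, array([307.6, 289.8])), (33, array([315.2, 293.8]))]
fw [(140, array([333.6, 253.2]))]
fg [(67, array([353.1, 218.4]))]
```

Run:
```python
from h import *
t=cv2.imread("pics/top0.png"); s=cv2.imread("pics/scene0.png")
def tis(im,c,r):
    c=np.round(c).astype(int); x0,y0=c-r
    g=cv2.resize(im[y0:y0+2*r+1,x0:x0+2*r+1],None,fx=6,fy=6,interpolation=cv2.INTER_CUBIC).astype(float)
    f=g[:,:,2]-g[:,:,0]; f=np.clip(f-np.percentile(f,60),0,None)
    yy,xx=np.mgrid[:f.shape[0],:f.shape[1]]
    return np.array([(xx*f).sum(),(yy*f).sum()])/f.sum()/6+.5/6-.5+[x0,y0], f.max()
S=dict(pink=((400,258.8),(399.5,168.2)),white=((420.5,231),(382.5,145.5)),green=((356,272),(397,204)),
 fp=((233.5,231),(307,290)),fw=((278,234),(333,251.5)),fg=((320,238.5),(353,218)))
for n,(a,b) in S.items():
    p,f1=tis(t,a,3);q,f2=tis(s,b,2)
    P,e=tri(p,q); print(n,np.round(p,1),np.round(q,1),f1,f2,np.round(P*1000,1),'gap',round(e*1000,1))
```

```text
pink [399.8 258.5] [399.7 168.3] 33.0 30.0 [ 456.7 -260.3   13.4] gap 1.6
white [420.  230.9] [382.6 145.5] 30.0 22.0 [ 535.8 -323.    14.7] gap 0.3
green [355.7 272. ] [396.8 204. ] 33.0 27.0 [ 421.1 -131.8   13.7] gap 1.0
fp [233.4 231.1] [307.6 289.9] 31.0 24.0 [544.9 219.   15.7] gap 1.5
fw [277.5 234.1] [331.6 250.9] 31.0 36.0 [533.2  91.   18.7] gap 1.9
fg [319.4 238.4] [353.1 218.4] 32.200000000000045 31.0 [518.8 -29.9  18. ] gap 1.2
```

```bash
cat > plan.py <<'E'
import sys,numpy as np
from scipy.spatial.transform import Rotation as R
from station import *
# usage: plan.py x y zTCP heading_of_tool_y(deg) turn_sign ; mm
def plan(x,y,z,h,sg=0):
    s=sense();q=R.from_quat(s["ee_rot"]);M=q.as_matrix()
    hy=np.degrees(np.arctan2(M[1,1],M[0,1]))
    d=M.T@(np.array([x,y,z])/1000-s["ee_pos"])
    tw=-((h-hy+180)%360-180)
    if sg and np.sign(tw)!=sg: tw+=sg*360
    print("t %.2f pos %s head %.1f tilt %s j1 %.2f j6 %.2f w %.1f F %s"%(s["t"],np.round(s["ee_pos"]*1000,1),hy,np.round(M[:2,2],4),s["joint_positions"][0],s["joint_positions"][5],s["grip_width"]*1000,np.round(s["contact_force"],1)))
    print("shift mm",np.round(d*1000,1),"twist rad %.3f"%np.radians(tw))
plan(*map(float,sys.argv[1:]))
E
python3 plan.py 380 100 180 -10; python3 plan.py 452 -260.7 120 -79.1
```

```text
t 0.10 pos [220.6 503.7 302.2] head 66.3 tilt [-0.0008 -0.001 ] j1 0.94 j6 -0.22 w 88.7 F [ 0.1 -0.5  0.7]
shift mm [-308.  -305.6  122.5] twist rad 1.332
t 0.10 pos [220.6 503.7 302.2] head 66.3 tilt [-0.0008 -0.001 ] j1 0.94 j6 -0.22 w 88.7 F [ 0.1 -0.5  0.7]
shift mm [-518.7 -607.1  182.8] twist rad 2.539
```

Run:
```python
import cv2
t=cv2.imread("pics/top0.png")
c=t[215:285,340:445].copy()
cv2.imwrite("pics/confirm.png",cv2.resize(c,None,fx=7,fy=7,interpolation=cv2.INTER_CUBIC))
```

```text
(no output)
```

View pics/confirm.png

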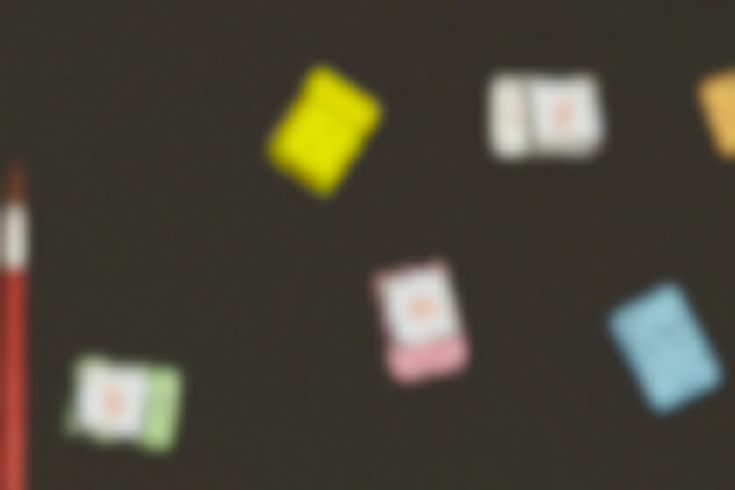

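In the top picture, the wax-topped cassettes with a tissue patch are:
- Loose: pink at (400,259), white at (418,231), green at (357,272).
- Fixed in trays: (233,231), (278,235), (319,239).

The yellow (386,233), blue (435,264) and orange (437,205)/(448,229) cassettes have no wax, and the white squares at (386,190)/(410,187) are not cassettes. The three loose waxed ones fit the description, and the crop confirms it. Label ends: pink at the bottom (towards the robot), white on the left, green on the right.

```bash
python3 -m jog '[[[0.2,-0.1,-0.1,0.04,0.4],[0.2,-0.31,-0.31,0.1,1.3],[0.2,-0.31,-0.31,0.1,1.3],[0.2,-0.31,-0.31,0.1,1.3],[0.2,-0.31,-0.31,0.1,1.3],[0.2,-0.31,-0.31,0.1,1.3],[0.2,-0.31,-0.31,0.1,1.3],[0.2,-0.31,-0.31,0.1,1.3],[0.2,-0.31,-0.31,0.1,1.3],[0.2,-0.31,-0.31,0.1,1.3],[0.2,-0.31,-0.31,0.1,1.3],[0.2,-0.31,-0.31,0.1,1.3],[0.2,-0.31,-0.31,0.1,1.3],[0.2,-0.31,-0.31,0.1,1.3],[0.2,-0.31,-0.31,0.1,1.3]]]' 15; python3 plan.py 452.2 -260.7 120 -79.1
```

```text
t: 1.35
ee_pos: [0.3798, 0.0963, 0.2029]
ee_rot: [0.755, 0.656, 0.0, -0.0]
contact_force: [-0.6, 0.8, -0.1]
grip_width: 0.0525
t 1.35 pos [379.8  96.3 202.9] head -8.0 tilt [0.0001 0.0001] j1 -0.06 j6 0.08 w 52.5 F [-0.6  0.8 -0.1]
shift mm [-343.5  121.5   82.9] twist rad 1.241
```

```bash
python3 -m jog '[[[0.2,-0.344,0.122,0.083,1.24],[0.2,-0.344,0.122,0.083,1.24],[0.2,-0.344,0.122,0.083,1.24],[0.2,-0.344,0.122,0.083,1.24],[0.2,-0.344,0.122,0.083,1.24],[0.2,-0.344,0.122,0.083,1.24],[0.2,-0.344,0.122,0.083,1.24],[0.2,-0.344,0.122,0.083,1.24],[0.2,-0.344,0.122,0.083,1.24],[0.2,-0.344,0.122,0.083,1.24],[0.2,-0.344,0.122,0.083,1.24],[0.2,-0.344,0.122,0.083,1.24],[0.2,-0.344,0.122,0.083,1.24],[0.2,-0.344,0.122,0.083,1.24],[0.2,-0.344,0.122,0.083,1.24]]]'; python3 plan.py 452.2 -260.7 67 -79.1; python3 -c "
from h import *
for n in C: cv2.imwrite(f'pics/a_{n}.png',cv2.resize((snapshot(n)[200:300,340:460] if n=='top' else snapshot(n)[120:220,340:460])[:,:,::-1],None,fx=6,fy=6))"
```

```text
t: 2.6
ee_pos: [0.4525, -0.2613, 0.1202]
ee_rot: [0.995, 0.096, 0.0, 0.0]
contact_force: [-0.1, 0.2, -0.3]
grip_width: 0.0529
t 2.60 pos [ 452.5 -261.3  120.2] head -79.0 tilt [ 0.0003 -0.0002] j1 -0.75 j6 0.63 w 52.9 F [-0.1  0.2 -0.3]
shift mm [-0.2 -0.6 53.2] twist rad 0.002
```

View pics/a_scene.png

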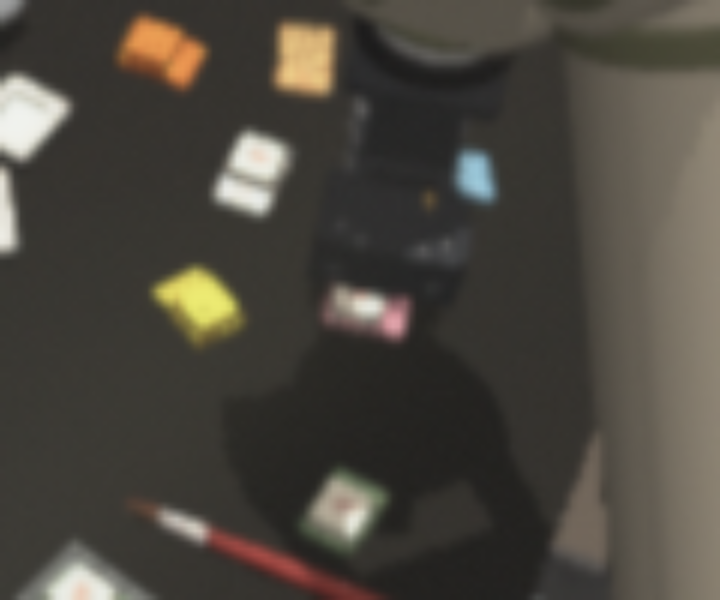

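The gripper straddles the pink block (crop 365,310), with the fingers clear of the blue and yellow cassettes.

```bash
python3 -m jog '[[[0.2,0,0,0.02,0],[0.2,0,0,0.04,0],[0.2,0,0,0.05,0],[0.2,0,0,0.053,0],[0.2,0,0,0.053,0],[0.2,0,0,0.053,0],[-1,0,0,0.053,0],[-1,0,0,0.053,0],[-1,0,0,0.053,0],[-1,0,0,0.053,0],[-1,0,0,0.053,0],[-1,0,0,0.053,0],[-1,0,0,0.053,0],[-1,0,0,0.053,0]]]' 15; python3 plan.py 485 218 67 -89.1
```

```text
t: 3.87
ee_pos: [0.4524, -0.2624, 0.0671]
ee_rot: [0.996, 0.094, 0.0, 0.0]
contact_force: [-1.3, -0.0, 5.6]
grip_width: 0.0282
t 3.87 pos [ 452.4 -262.4   67.1] head -79.2 tilt [ 0.0004 -0.0004] j1 -0.75 j6 0.63 w 28.2 F [-1.3 -0.   5.6]
shift mm [ 1.222e+02 -4.658e+02 -1.000e-01] twist rad 0.173
```

```bash
python3 -m jog '[[[-1,0,0,-0.005,0],[-1,0,0,-0.015,0],[-1,0,0,-0.03,0],[-1,0,0,-0.042,0],[-1,0,0,-0.042,0],[-1,0,0,-0.042,0]]]'; python3 plan.py 485 218 110 -89.1;python3 -c "
from h import *
for n in C: cv2.imwrite(f'pics/b_{n}.png',cv2.resize((snapshot(n)[200:300,340:460] if n=='top' else snapshot(n)[120:220,340:460])[:,:,::-1],None,fx=6,fy=6))"
```

```text
t: 4.37
ee_pos: [0.4524, -0.2624, 0.1094]
ee_rot: [0.996, 0.094, 0.0, 0.001]
contact_force: [1.7, -0.8, 0.9]
grip_width: 0.028
t 4.37 pos [ 452.4 -262.4  109.4] head -79.2 tilt [ 0.0011 -0.001 ] j1 -0.75 j6 0.63 w 28.0 F [ 1.7 -0.8  0.9]
shift mm [ 122.2 -465.8   -1.1] twist rad 0.173
```

View pics/b_scene.png

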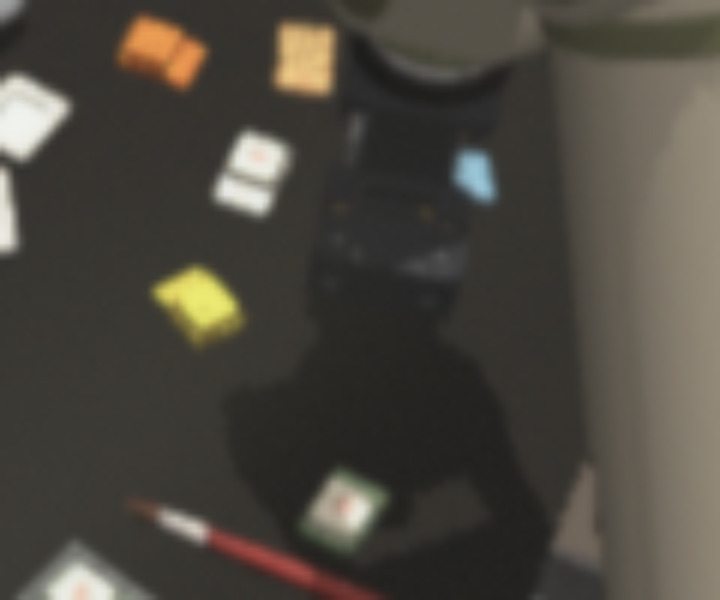

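```bash
python3 -m jog '[[[-1,0.006,-0.02,0,0.01],[-1,0.014,-0.05,0,0.02],[-1,0.023,-0.085,0,0.04],[-1,0.032,-0.12,0,0.05],[-1,0.041,-0.155,0,0.06],[-1,0.05,-0.19,0,0.08],[-1,0.06,-0.225,0,0.09],[-1,0.069,-0.26,0,0.1],[-1,0.078,-0.295,0,0.11],[-1,0.087,-0.33,0,0.13],[-1,0.096,-0.365,0,0.14],[-1,0.106,-0.4,0,0.15],[-1,0.114,-0.43,0,0.16],[-1,0.12,-0.455,0,0.17],[-1,0.122,-0.466,0,0.173],[-1,0.122,-0.466,0,0.173],[-1,0.122,-0.466,0,0.173]]]'; python3 plan.py 485 218 72 -89.1;python3 -c "
from h import *
for n in C: cv2.imwrite(f'pics/c_{n}.png',cv2.resize((snapshot(n)[190:290,180:300] if n=='top' else snapshot(n)[240:340,260:380])[:,:,::-1],None,fx=6,fy=6))"
```

```text
t: 5.88
ee_pos: [0.4844, 0.2178, 0.1082]
ee_rot: [1.0, 0.008, -0.001, 0.0]
contact_force: [-0.3, -0.7, -0.8]
grip_width: 0.0281
t 5.88 pos [484.4 217.8 108.2] head -89.0 tilt [-0.0012 -0.0005] j1 0.20 j6 1.75 w 28.1 F [-0.3 -0.7 -0.8]
shift mm [ 0.6 -0.2 36.2] twist rad 0.001
```

View pics/c_scene.png

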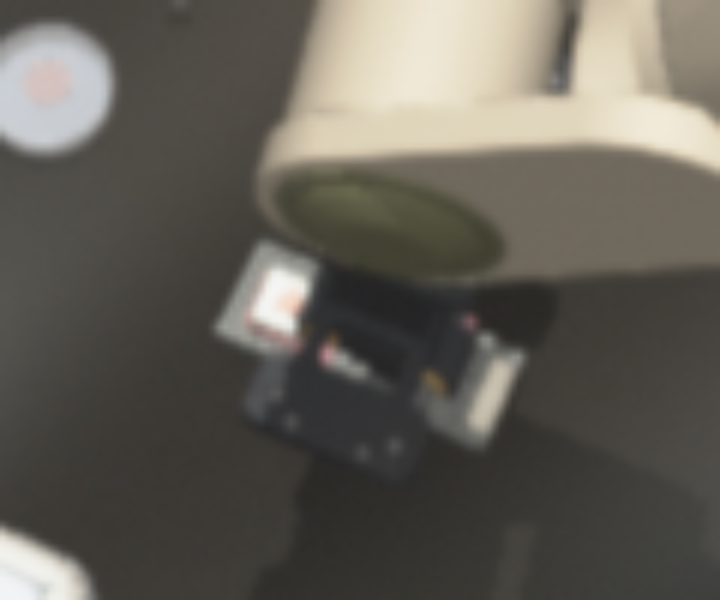

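View pics/c_top.png

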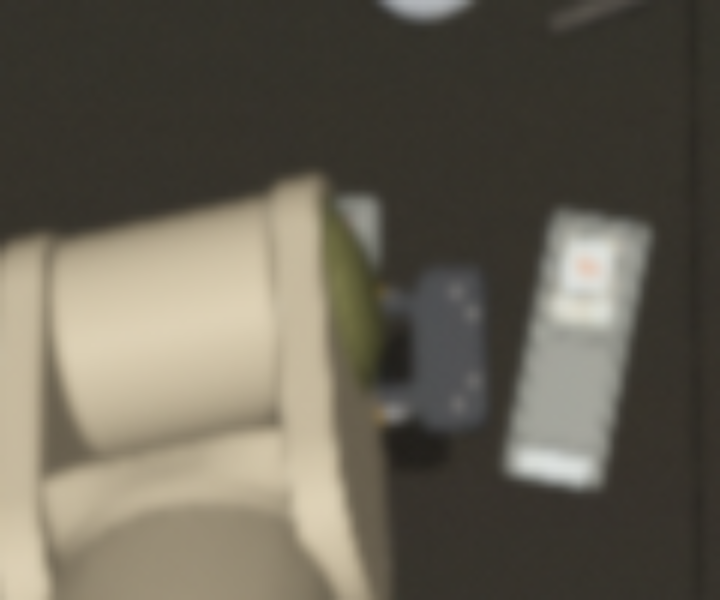

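The scene crop shows pink between the fingers at (340,360), above the free nest of the pink tray. Lowering it now.

```bash
python3 -m jog '[[[-1,0,0,0.01,0],[-1,0,0,0.02,0],[-1,0,0,0.028,0],[-1,0,0,0.033,0],[-1,0,0,0.035,0],[-1,0,0,0.036,0],[-1,0,0,0.036,0],[-1,0,0,0.036,0]]]'; python3 plan.py 485 218 71 -89.1
```

```text
t: 6.65
ee_pos: [0.4848, 0.2183, 0.0729]
ee_rot: [1.0, 0.008, 0.0, -0.0]
contact_force: [-0.2, 0.5, -0.3]
grip_width: 0.0282
t 6.65 pos [484.8 218.3  72.9] head -89.1 tilt [0.0004 0.0001] j1 0.20 j6 1.76 w 28.2 F [-0.2  0.5 -0.3]
shift mm [0.2 0.3 1.9] twist rad 0.000
```

```bash
python3 -m jog '[[[-1,0,0,0.001,0],[-1,0,0,0.0017,0],[-1,0,0,0.0017,0],[-1,0,0,0.0017,0]]]'; python3 plan.py 485 218 71 -89.1
```

```text
t: 6.98
ee_pos: [0.4848, 0.2184, 0.0714]
ee_rot: [1.0, 0.008, 0.0, -0.0]
contact_force: [-1.1, 0.6, 4.0]
grip_width: 0.028
t 6.98 pos [484.8 218.4  71.4] head -89.1 tilt [0.0008 0.0002] j1 0.20 j6 1.76 w 28.0 F [-1.1  0.6  4. ]
shift mm [0.2 0.4 0.4] twist rad 0.000
```

```bash
python3 -m jog '[[[-0.2,0,0,0,0],[-0.2,0,0,0,0],[-0.2,0,0,0,0],[0.2,0,0,0,0],[0.2,0,0,-0.01,0],[0.2,0,0,-0.03,0],[0.2,0,0,-0.06,0],[0.2,0,0,-0.09,0],[0.2,0,0,-0.1,0],[0.2,0,0,-0.1,0]]]'; python3 plan.py 536 -318 140 -1; python3 -c "
from h import *
for n in C: cv2.imwrite(f'pics/d_{n}.png',cv2.resize((snapshot(n)[190:290,180:300] if n=='top' else snapshot(n)[240:340,260:380])[:,:,::-1],None,fx=6,fy=6))"
```

```text
t: 7.82
ee_pos: [0.4854, 0.2185, 0.174]
ee_rot: [1.0, 0.008, 0.003, -0.0]
contact_force: [-1.0, 0.5, -0.8]
grip_width: 0.0528
t 7.82 pos [485.4 218.5 174. ] head -89.1 tilt [0.0052 0.001 ] j1 0.20 j6 1.76 w 52.8 F [-1.   0.5 -0.8]
shift mm [ 41.9 537.2  33.7] twist rad -1.537
```

View pics/d_scene.png

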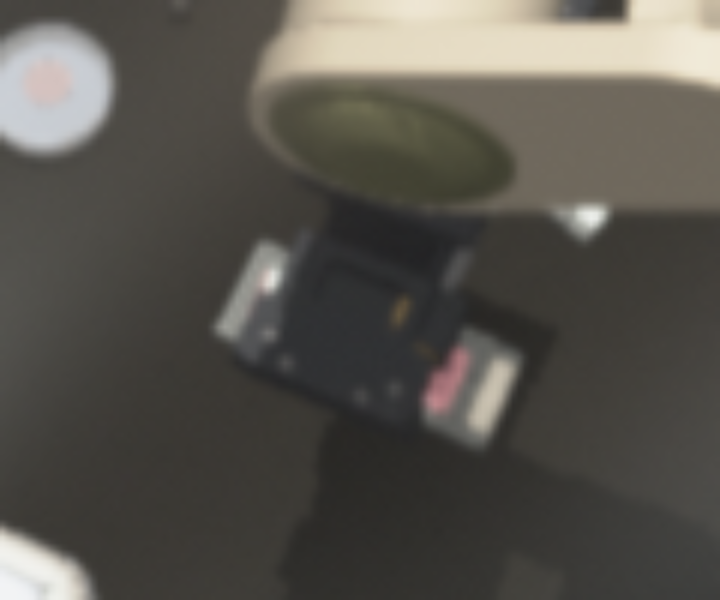

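```bash
python3 plan.py 420 -200 160 -45
```

```text
t 7.92 pos [484.4 218.2 170.9] head -89.1 tilt [-0.0004 -0.0001] j1 0.20 j6 1.76 w 53.1 F [ 0.  -0.5 -0.4]
shift mm [-70.9 417.1  11. ] twist rad -0.770
```

```bash
python3 -m jog '[[[0.2,-0.07,0.05,0,-0.05],[0.2,-0.071,0.1,0,-0.1],[0.2,-0.071,0.2,0,-0.3],[0.2,-0.071,0.417,0.01,-0.77],[0.2,-0.071,0.417,0.01,-0.77],[0.2,-0.071,0.417,0.01,-0.77],[0.2,-0.071,0.417,0.01,-0.77],[0.2,-0.071,0.417,0.01,-0.77],[0.2,-0.071,0.417,0.01,-0.77],[0.2,-0.071,0.417,0.01,-0.77],[0.2,-0.071,0.417,0.01,-0.77],[0.2,-0.071,0.417,0.01,-0.77],[0.2,-0.071,0.417,0.01,-0.77],[0.2,-0.071,0.417,0.01,-0.77]]]'; python3 plan.py 536 -318 120 -1
```

```text
t: 9.08
ee_pos: [0.4196, -0.2003, 0.1597]
ee_rot: [0.924, 0.382, -0.001, -0.001]
contact_force: [0.2, 0.5, -0.2]
grip_width: 0.0526
t 9.08 pos [ 419.6 -200.3  159.7] head -45.1 tilt [-0.0023  0.0021] j1 -0.70 j6 0.09 w 52.6 F [ 0.2  0.5 -0.2]
shift mm [ -0.6 165.6  39.2] twist rad -0.770
```

```bash
python3 -m jog '[[[0.2,0,0.04,0,-0.12],[0.2,0,0.08,0,-0.24],[0.2,0,0.12,0.01,-0.36],[0.2,0,0.15,0.03,-0.48],[0.2,-0.001,0.165,0.04,-0.6],[0.2,-0.001,0.165,0.04,-0.72],[0.2,-0.001,0.165,0.04,-0.77],[0.2,-0.001,0.165,0.04,-0.77],[0.2,-0.001,0.165,0.04,-0.77],[0.2,-0.001,0.165,0.04,-0.77]]]'; python3 plan.py 536 -318 67 -1; python3 -c "
from h import *
for n in C: cv2.imwrite(f'pics/e_{n}.png',cv2.resize((snapshot(n)[170:290,360:480] if n=='top' else snapshot(n)[100:220,320:440])[:,:,::-1],None,fx=4,fy=4))"
```

```text
t: 9.92
ee_pos: [0.5364, -0.316, 0.1209]
ee_rot: [0.713, 0.702, -0.0, -0.0]
contact_force: [0.1, -0.2, 0.7]
grip_width: 0.0529
t 9.92 pos [ 536.4 -316.   120.9] head -0.9 tilt [-0.0006  0.0006] j1 -0.72 j6 -0.71 w 52.9 F [ 0.1 -0.2  0.7]
shift mm [-2.  -0.3 53.9] twist rad 0.002
```

View pics/e_scene.png

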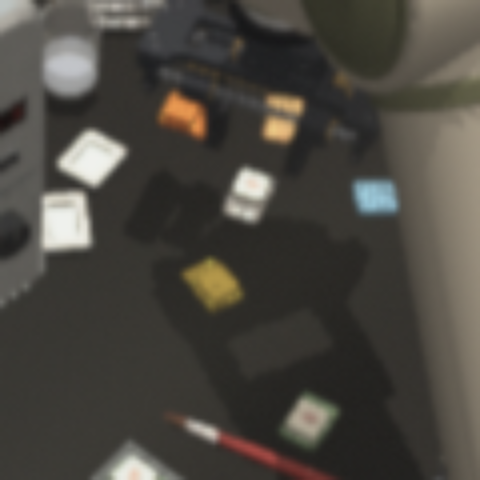

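View pics/e_top.png

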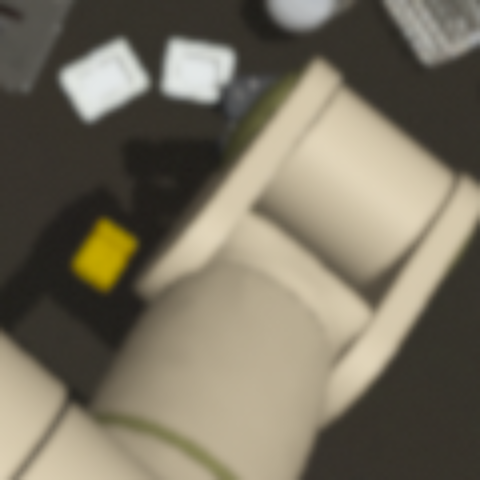

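```bash
python3 -m jog '[[[0.2,-0.002,0,0.02,0],[0.2,-0.002,0,0.035,0],[0.2,-0.002,0,0.046,0],[0.2,-0.002,0,0.052,0],[0.2,-0.002,0,0.053,0],[0.2,-0.002,0,0.053,0],[-1,-0.002,0,0.053,0],[-1,-0.002,0,0.053,0],[-1,-0.002,0,0.053,0],[-1,-0.002,0,0.053,0],[-1,-0.002,0,0.053,0],[-1,-0.002,0,0.053,0],[-1,-0.002,0,0.053,0],[-1,-0.002,0,0.053,0]]]' 15; python3 plan.py 420 -200 109 30;  python3 -c "
from h import *
for n in C: cv2.imwrite(f'pics/f_{n}.png',cv2.resize((snapshot(n)[170:290,360:480] if n=='top' else snapshot(n)[100:220,320:440])[:,:,::-1],None,fx=4,fy=4))"
```

```text
t: 11.18
ee_pos: [0.5364, -0.3192, 0.0685]
ee_rot: [0.712, 0.702, 0.0, 0.0]
contact_force: [-1.6, 0.4, 5.3]
grip_width: 0.0285
t 11.18 pos [ 536.4 -319.2   68.5] head -0.9 tilt [ 0.0005 -0.0005] j1 -0.73 j6 -0.71 w 28.5 F [-1.6  0.4  5.3]
shift mm [ 117.5 -118.2  -40.6] twist rad -0.539
```

View pics/f_scene.png

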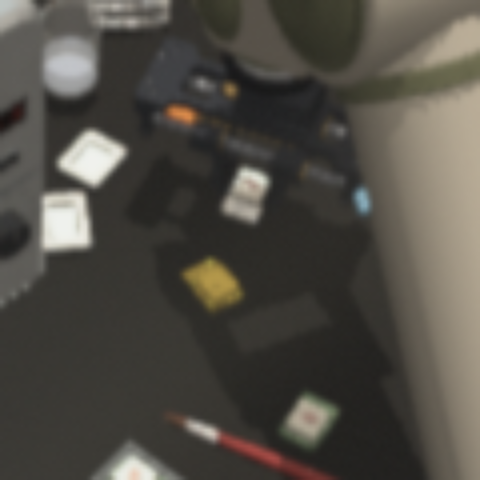

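The grip is a bit high: tips at about 4.5 mm on a 6 mm side. Regripping slightly lower.

```bash
python3 -m jog '[[[-0.2,0,0,0,0],[-0.2,0,0,0,0],[-0.2,0,0,0,0],[-0.2,0,0,0.001,0],[-0.2,0,0,0.002,0],[-0.2,0,0,0.002,0]]]' ; python3 plan.py 420 -200 109 30; python3 -m jog '[[[-1,0,0,0,0],[-1,0,0,0,0],[-1,0,0,0,0],[-1,0,0,0,0],[-1,0,0,0,0],[-1,0,0,0,0]]]' 18; python3 plan.py 420 -200 109 30
```

```text
t: 11.78
ee_pos: [0.5362, -0.319, 0.0656]
ee_rot: [0.712, 0.702, -0.0, -0.0]
contact_force: [0.0, 1.1, -0.3]
grip_width: 0.0352
t 11.78 pos [ 536.2 -319.    65.6] head -0.9 tilt [-0.0005  0.0004] j1 -0.73 j6 -0.71 w 35.2 F [ 0.   1.1 -0.3]
shift mm [ 117.3 -118.   -43.3] twist rad -0.539
t: 12.28
ee_pos: [0.5363, -0.3191, 0.0661]
ee_rot: [0.712, 0.702, -0.0, -0.0]
contact_force: [-0.1, -0.5, -0.4]
grip_width: 0.0283
t 12.28 pos [ 536.3 -319.1   66.1] head -0.9 tilt [-0. -0.] j1 -0.73 j6 -0.71 w 28.3 F [-0.1 -0.5 -0.4]
shift mm [ 117.4 -118.   -42.9] twist rad -0.539
```

```bash
python3 -m jog '[[[-1,0,0,-0.005,0],[-1,0,0,-0.015,0],[-1,0,0,-0.03,0],[-1,0,0,-0.041,0],[-1,0,0,-0.041,0],[-1,0.02,-0.02,-0.041,-0.05],[-1,0.04,-0.04,-0.041,-0.15],[-1,0.06,-0.06,-0.041,-0.25],[-1,0.08,-0.08,-0.041,-0.35],[-1,0.1,-0.1,-0.041,-0.45],[-1,0.115,-0.115,-0.041,-0.53],[-1,0.117,-0.118,-0.041,-0.54],[-1,0.117,-0.118,-0.041,-0.54]]]'; python3 plan.py 474.6 102.5 107 78.5
```

```text
t: 13.37
ee_pos: [0.4197, -0.2, 0.1073]
ee_rot: [0.5, 0.866, -0.0, 0.0]
contact_force: [0.0, 0.4, 0.1]
grip_width: 0.0276
t 13.37 pos [ 419.7 -200.   107.3] head 30.0 tilt [ 0.     -0.0001] j1 -0.70 j6 -1.22 w 27.6 F [0.  0.4 0.1]
shift mm [234.5 198.9   0.3] twist rad -0.846
```

```bash
python3 -m jog '[[[-1,0.02,0.01,0,-0.05],[-1,0.045,0.03,0,-0.12],[-1,0.07,0.05,0,-0.2],[-1,0.095,0.07,0,-0.3],[-1,0.12,0.09,0,-0.4],[-1,0.145,0.115,0,-0.5],[-1,0.17,0.14,0,-0.6],[-1,0.195,0.165,0,-0.7],[-1,0.215,0.185,0,-0.78],[-1,0.23,0.196,0,-0.83],[-1,0.2345,0.199,0,-0.846],[-1,0.2345,0.199,0,-0.846],[-1,0.2345,0.199,0,-0.846]]]'; python3 plan.py 474.6 102.5 73 78.5; python3 -c "
from h import *
for n in C: cv2.imwrite(f'pics/g_{n}.png',cv2.resize((snapshot(n)[190:290,220:340] if n=='top' else snapshot(n)[200:300,280:400])[:,:,::-1],None,fx=6,fy=6))"
```

```text
t: 14.45
ee_pos: [0.4753, 0.1016, 0.107]
ee_rot: [0.101, 0.995, -0.0, 0.0]
contact_force: [-0.4, -1.0, 1.0]
grip_width: 0.0281
t 14.45 pos [475.3 101.6 107. ] head 78.4 tilt [ 0.0004 -0.0002] j1 -0.03 j6 -1.40 w 28.1 F [-0.4 -1.   1. ]
shift mm [ 0.9  0.7 34. ] twist rad -0.001
```

View pics/g_scene.png

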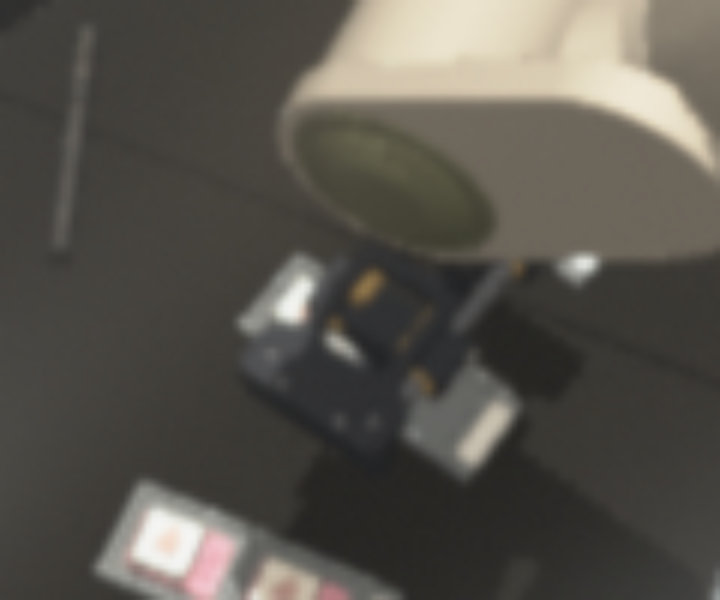

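The white block (crop 345,345) is over its nest, and the pink block can be seen seated behind it (crop 285,580). Lowering.

```bash
python3 -m jog '[[[-1,0,0,0.01,0],[-1,0,0,0.02,0],[-1,0,0,0.028,0],[-1,0,0,0.033,0],[-1,0,0,0.035,0],[-1,0,0,0.0355,0],[-1,0,0,0.0355,0],[-1,0,0,0.0355,0]]]'; python3 plan.py 474.6 102.5 70.5 78.5
```

```text
t: 15.22
ee_pos: [0.4749, 0.1022, 0.0718]
ee_rot: [0.1, 0.995, 0.0, 0.0]
contact_force: [0.2, 0.1, 0.1]
grip_width: 0.028
t 15.22 pos [474.9 102.2  71.8] head 78.5 tilt [0.0006 0.    ] j1 -0.03 j6 -1.40 w 28.0 F [0.2 0.1 0.1]
shift mm [0.3 0.3 1.3] twist rad 0.001
```

```bash
python3 -m jog '[[[-1,0,0,0.0008,0],[-1,0,0,0.001,0],[-1,0,0,0.001,0],[-1,0,0,0.001,0]]]'; python3 plan.py 474.6 102.5 70.5 78.5
```

```text
t: 15.55
ee_pos: [0.4749, 0.1023, 0.0714]
ee_rot: [0.1, 0.995, -0.0, 0.001]
contact_force: [-1.5, -0.9, 8.9]
grip_width: 0.0281
t 15.55 pos [474.9 102.3  71.4] head 78.6 tilt [ 0.0013 -0.0002] j1 -0.03 j6 -1.40 w 28.1 F [-1.5 -0.9  8.9]
shift mm [0.3 0.2 0.9] twist rad 0.001
```

```bash
python3 -m jog '[[[-1,0,0,-0.0005,0],[-0.2,0,0,-0.0005,0],[-0.2,0,0,-0.0005,0],[-0.2,0,0,-0.0005,0],[0.2,0,0,-0.001,0],[0.2,0,0,-0.01,0],[0.2,0,0,-0.03,0],[0.2,0,0,-0.06,0],[0.2,0,0,-0.08,0],[0.2,0,0,-0.08,0]]]'; python3 plan.py 421 -136.7 140 -9.5; python3 -c "
from h import *
for n in C: cv2.imwrite(f'pics/h_{n}.png',cv2.resize((snapshot(n)[190:290,220:340] if n=='top' else snapshot(n)[200:300,280:400])[:,:,::-1],None,fx=6,fy=6))"
```

```text
t: 16.38
ee_pos: [0.4759, 0.1023, 0.1543]
ee_rot: [0.1, 0.995, 0.0, 0.003]
contact_force: [0.5, 0.5, 0.0]
grip_width: 0.0526
t 16.38 pos [475.9 102.3 154.3] head 78.6 tilt [ 0.0066 -0.0002] j1 -0.03 j6 -1.40 w 52.6 F [0.5 0.5 0. ]
shift mm [   6.5 -245.2   14. ] twist rad 1.537
```

View pics/h_scene.png

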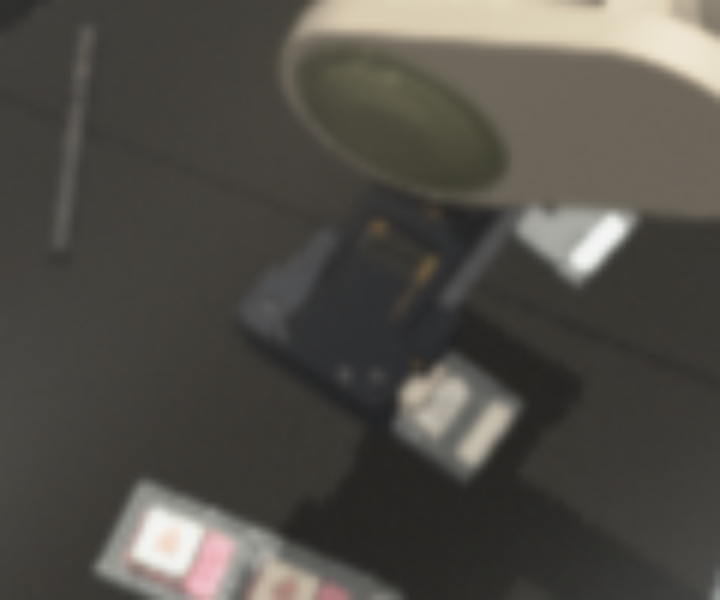

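White is down. Next is green.

```bash
python3 plan.py 421 -136.7 120 -9.5; python3 -m jog '[[[0.2,0.002,-0.03,0,0.1],[0.2,0.004,-0.06,0,0.22],[0.2,0.006,-0.09,0,0.34],[0.2,0.006,-0.12,0,0.46],[0.2,0.006,-0.15,0,0.58],[0.2,0.006,-0.18,0,0.7],[0.2,0.006,-0.21,0,0.82],[0.2,0.006,-0.235,0,0.94],[0.2,0.006,-0.245,0.01,1.06],[0.2,0.006,-0.245,0.02,1.18],[0.2,0.006,-0.245,0.03,1.3],[0.2,0.006,-0.245,0.03,1.42],[0.2,0.006,-0.245,0.03,1.537],[0.2,0.006,-0.245,0.03,1.537],[0.2,0.006,-0.245,0.03,1.537],[0.2,0.006,-0.245,0.03,1.537]]]'; python3 plan.py 421 -136.7 66 -9.5; python3 -c "
from h import *
for n in C: cv2.imwrite(f'pics/i_{n}.png',cv2.resize((snapshot(n)[210:310,300:420] if n=='top' else snapshot(n)[140:240,340:460])[:,:,::-1],None,fx=6,fy=6))"
```

```text
t 16.48 pos [474.6 102.3 151. ] head 78.6 tilt [ 0.0012 -0.0001] j1 -0.03 j6 -1.40 w 52.8 F [ 0.8 -0.1 -0.7]
shift mm [   5.2 -244.9   30.9] twist rad 1.537
t: 17.82
ee_pos: [0.42, -0.1365, 0.1201]
ee_rot: [0.762, 0.647, -0.0, -0.001]
contact_force: [-0.2, 0.3, -0.1]
grip_width: 0.0528
t 17.82 pos [ 420.  -136.5  120.1] head -9.3 tilt [-0.0009  0.0006] j1 -0.58 j6 -0.42 w 52.8 F [-0.2  0.3 -0.1]
shift mm [-0.   1.1 54.1] twist rad 0.003
```

View pics/i_scene.png

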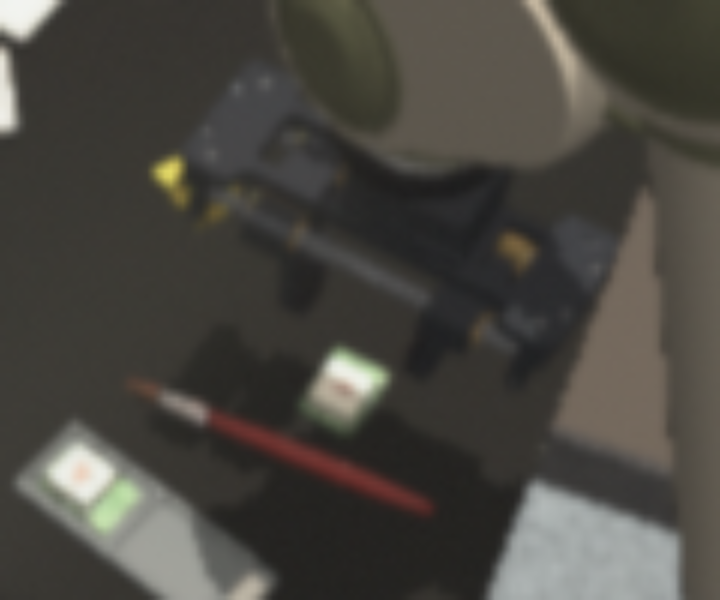

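```bash
python3 -m jog '[[[0.2,0,0.001,0.02,0],[0.2,0,0.001,0.035,0],[0.2,0,0.001,0.046,0],[0.2,0,0.001,0.052,0],[0.2,0,0.001,0.053,0],[0.2,0,0.001,0.053,0],[0.2,0,0.001,0.053,0],[-1,0,0.001,0.053,0],[-1,0,0.001,0.053,0],[-1,0,0.001,0.053,0],[-1,0,0.001,0.053,0],[-1,0,0.001,0.053,0],[-1,0,0.001,0.053,0],[-1,0,0.001,0.053,0],[-1,0,0.001,0.053,0]]]' 18; python3 plan.py 461.3 -12.7 108 -107.6
```

```text
t: 19.17
ee_pos: [0.4213, -0.1369, 0.0678]
ee_rot: [0.763, 0.646, 0.0, 0.0]
contact_force: [-0.3, 0.0, 5.8]
grip_width: 0.028
t 19.17 pos [ 421.3 -136.9   67.8] head -9.5 tilt [ 0.0004 -0.0003] j1 -0.58 j6 -0.42 w 28.0 F [-0.3  0.   5.8]
shift mm [129.1  19.  -40.3] twist rad 1.712
```

```bash
python3 -m jog '[[[-0.2,0,0,0,0],[-0.2,0,0,0,0],[-0.2,0,0,0,0],[-0.2,0,0,0.001,0],[-0.2,0,0,0.001,0],[-0.2,0,0,0.001,0],[-1,0,0,0.001,0],[-1,0,0,0.001,0],[-1,0,0,0.001,0],[-1,0,0,0.001,0],[-1,0,0,0.001,0],[-1,0,0,0.001,0]]]' 18; python3 plan.py 461.3 -12.7 108 -107.6
```

```text
t: 20.17
ee_pos: [0.4212, -0.1368, 0.0665]
ee_rot: [0.763, 0.646, 0.0, -0.0]
contact_force: [-0.1, -0.7, 0.2]
grip_width: 0.0278
t 20.17 pos [ 421.2 -136.8   66.5] head -9.5 tilt [-0.  0.] j1 -0.58 j6 -0.42 w 27.8 F [-0.1 -0.7  0.2]
shift mm [129.   19.1 -41.5] twist rad 1.712
```

```bash
python3 -m jog '[[[-1,0,0,-0.005,0],[-1,0,0,-0.015,0],[-1,0,0,-0.03,0],[-1,0,0,-0.041,0],[-1,0.01,0,-0.041,0.1],[-1,0.02,0.002,-0.041,0.22],[-1,0.03,0.004,-0.041,0.34],[-1,0.04,0.006,-0.041,0.46],[-1,0.052,0.008,-0.041,0.58],[-1,0.064,0.01,-0.041,0.7],[-1,0.076,0.012,-0.041,0.82],[-1,0.09,0.014,-0.041,0.94],[-1,0.1,0.016,-0.041,1.06],[-1,0.11,0.018,-0.041,1.18],[-1,0.12,0.019,-0.041,1.3],[-1,0.129,0.019,-0.041,1.42],[-1,0.129,0.019,-0.041,1.54],[-1,0.129,0.019,-0.041,1.65],[-1,0.129,0.019,-0.041,1.712],[-1,0.129,0.019,-0.041,1.712]]]'; python3 plan.py 461.3 -12.7 73 -107.6; python3 -c "
from h import *
for n in C: cv2.imwrite(f'pics/j_{n}.png',cv2.resize((snapshot(n)[190:290,250:370] if n=='top' else snapshot(n)[180:280,300:420])[:,:,::-1],None,fx=6,fy=6))"
```

```text
t: 21.83
ee_pos: [0.4612, -0.0126, 0.1079]
ee_rot: [0.988, -0.154, 0.0, 0.0]
contact_force: [-1.3, -1.1, 0.5]
grip_width: 0.0282
t 21.83 pos [461.2 -12.6 107.9] head -107.7 tilt [ 0.0002 -0.    ] j1 -0.28 j6 1.60 w 28.2 F [-1.3 -1.1  0.5]
shift mm [ 0.1  0.  34.9] twist rad -0.002
```

View pics/j_scene.png

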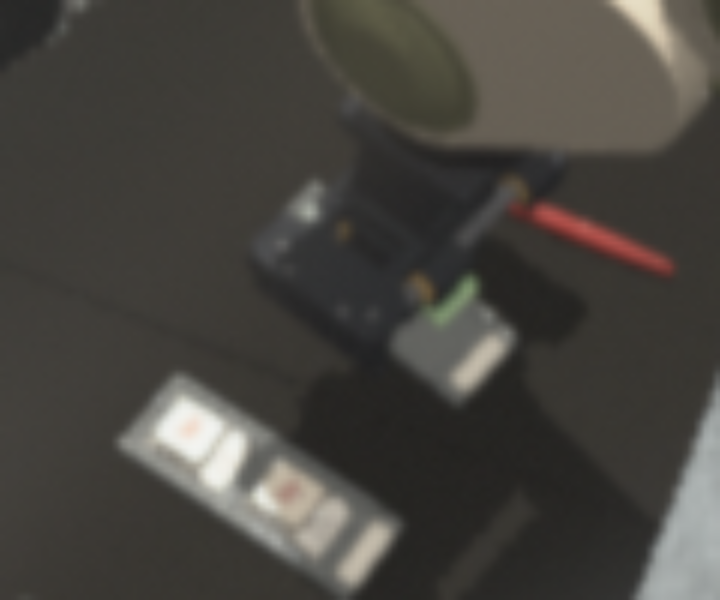

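White sits in its nest, label end to the lip (crop 290,490). The green block's label end (crop 455,300) faces its lip. Lowering.

```bash
python3 -m jog '[[[-1,0,0,0.01,0],[-1,0,0,0.02,0],[-1,0,0,0.028,0],[-1,0,0,0.033,0],[-1,0,0,0.0355,0],[-1,0,0,0.036,0],[-1,0,0,0.0365,0],[-1,0,0,0.0365,0],[-1,0,0,0.0365,0]]]'; python3 plan.py 461.3 -12.7 70.5 -107.6
```

```text
t: 22.68
ee_pos: [0.4611, -0.0127, 0.0714]
ee_rot: [0.988, -0.153, -0.0, 0.0]
contact_force: [-2.8, 0.1, 4.8]
grip_width: 0.028
t 22.68 pos [461.1 -12.7  71.4] head -107.6 tilt [-0.0002 -0.    ] j1 -0.29 j6 1.59 w 28.0 F [-2.8  0.1  4.8]
shift mm [ 0.2 -0.1  0.9] twist rad 0.000
```

```bash
python3 -m jog '[[[-0.2,0,0,0,0],[-0.2,0,0,0,0],[-0.2,0,0,0,0],[0,0,0,-0.001,0],[0,0,0,-0.01,0],[0,0,0,-0.03,0],[0,0,0,-0.06,0],[0,0,0,-0.1,0],[0,0,0,-0.12,0],[0,0,0,-0.12,0],[0,0,0,-0.12,0]]]'; python3 plan.py 300 -330 220 -107.6
```

```text
t: 23.6
ee_pos: [0.4613, -0.0127, 0.192]
ee_rot: [0.988, -0.153, 0.001, 0.0]
contact_force: [0.3, -0.7, -0.0]
grip_width: 0.044
t 23.60 pos [461.3 -12.7 192. ] head -107.6 tilt [ 0.0023 -0.0007] j1 -0.29 j6 1.59 w 44.0 F [ 0.3 -0.7 -0. ]
shift mm [-57.8 351.2 -28.2] twist rad 0.000
```

```bash
python3 -m jog '[[[0,-0.058,0.04,-0.03,0],[0,-0.058,0.1,-0.03,0],[0,-0.058,0.2,-0.03,0],[0,-0.058,0.35,-0.03,0],[0,-0.058,0.35,-0.03,0],[0,-0.058,0.35,-0.03,0],[0,-0.058,0.35,-0.03,0],[0,-0.058,0.35,-0.03,0],[0,-0.058,0.35,-0.03,0],[0,-0.058,0.35,-0.03,0],[0,-0.058,0.35,-0.03,0],[0,-0.058,0.35,-0.03,0],[0,-0.058,0.35,-0.03,0]]]'
python3 - <<'E'
from h import *
t=snapshot("top")[:,:,::-1].copy();s=snapshot("scene")[:,:,::-1].copy()
cv2.imwrite("pics/top9.png",t);cv2.imwrite("pics/scene9.png",s)
cv2.imwrite("pics/k_top.png",cv2.resize(t[210:290,210:370],None,fx=5,fy=5,interpolation=cv2.INTER_CUBIC))
cv2.imwrite("pics/k_scene.png",cv2.resize(s[200:320,280:400],None,fx=5,fy=5,interpolation=cv2.INTER_CUBIC))
E
```

```text
t: 24.68
ee_pos: [0.3004, -0.3275, 0.2204]
ee_rot: [0.988, -0.152, -0.001, -0.001]
contact_force: [0.6, 0.7, -0.7]
grip_width: 0.044
```

View pics/k_top.png

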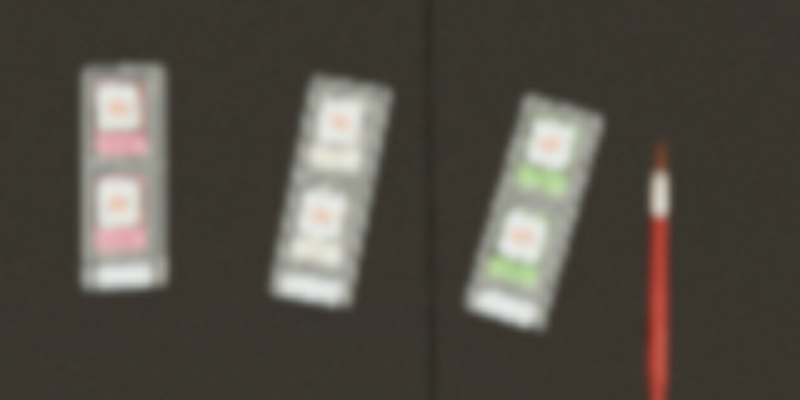

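View pics/k_scene.png

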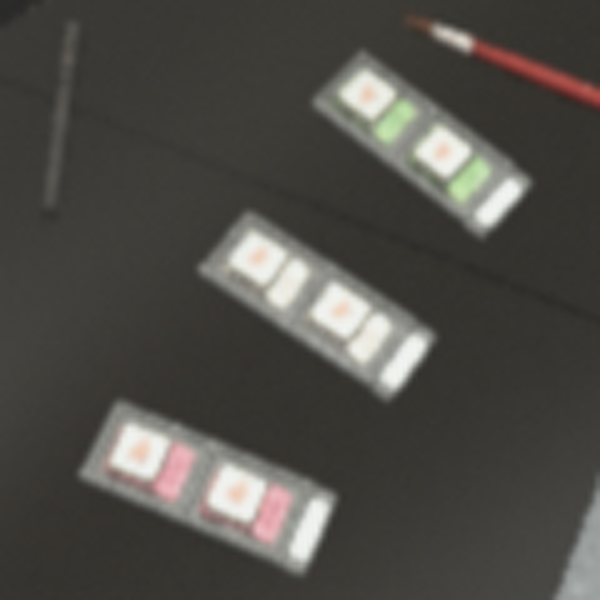

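View pics/top9.png

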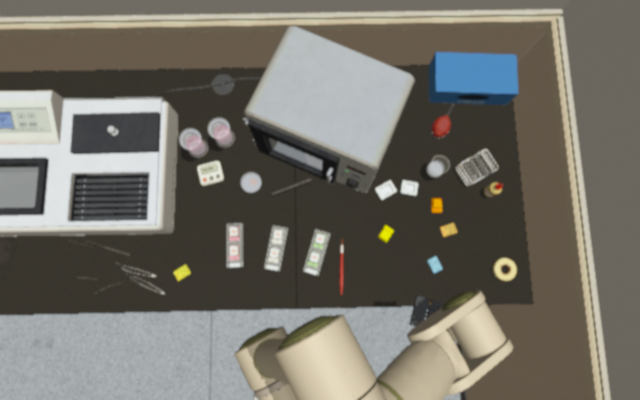

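All three blocks are in the right nests with label ends to the lips. One numeric check before handing in.

Run:
```python
from h import *
t0=cv2.imread("pics/top0.png");t=cv2.imread("pics/top9.png"); s=cv2.imread("pics/scene9.png")
for n,sd in dict(yel=(386,233),blue=(435,264),or1=(437,205),or2=(448,229)).items():
    print(n,"moved mm",np.round(np.hypot(*(rectz("top",blob(t,sd,85),.006)[0]-rectz("top",blob(t0,sd,85),.006)[0])),1))
def tis(im,c,r):
    c=np.round(c).astype(int); x0,y0=c-r
    g=cv2.resize(im[y0:y0+2*r+1,x0:x0+2*r+1],None,fx=6,fy=6,interpolation=cv2.INTER_CUBIC).astype(float)
    f=g[:,:,2]-g[:,:,0]; f=np.clip(f-np.percentile(f,60),0,None)
    yy,xx=np.mgrid[:f.shape[0],:f.shape[1]]
    return np.array([(xx*f).sum(),(yy*f).sum()])/f.sum()/6+.5/6-.5+[x0,y0]
S=dict(pink=((233.5,231.5),(307.5,290),(233.7,250.5),(327,298.3),.9),white=((277.8,234),(331.5,251),(274,252.6),(348,262),-11.5),green=((319.8,238.7),(353.2,218.5),(314.3,257),(368,230.2),-17.6))
for n,(a,b,c,d,y) in S.items():
    F,_=tri(tis(t,a,3),tis(s,b,2));P,_=tri(tis(t,c,3),tis(s,d,2)); v=(F-P)*1000
    ax=np.array([np.cos(np.radians(y)),np.sin(np.radians(y))])
    print(n,"along %.1f (55) across %.1f dz %.1f"%(v[:2]@ax,ax[0]*v[1]-ax[1]*v[0],v[2]))
```

```text
yel moved mm 0.1
blue moved mm 0.0
or1 moved mm 0.3
or2 moved mm 0.1
pink along 55.4 (55) across -0.4 dz -1.1
white along 54.3 (55) across 0.2 dz -0.1
green along 55.1 (55) across -0.3 dz 0.2
```

```bash
python3 -c "
from station import *
print(finish_job())"
```

```text
the job is handed in; nothing more can be done
None
```

I filed the pink, white and green blocks in the free nests of their own colour trays, wax up with label ends to the card lips, and handed the job in at about 25 s.

- **Block positions:** measured from both cameras against the fixed neighbours, the spacing along each tray is 55.4, 54.3 and 55.1 mm (55 expected). Sideways error is 0.4 mm or less.
- **Block heights:** they match the neighbours to within about 1 mm. Pink read 1.1 mm higher than its neighbour, which I took as measurement noise.
- **Other items:** the empty cassettes moved 0.3 mm or less. The arm was clear of everything at hand-in.
- **Grips:** white and green were first gripped a little high, with about 5 N of upward force on the tool, so I regripped them lower.
- **Setting down:** white met 8.9 N at the tray, which I took as the fingers resting on the rim. I raised it 0.5 mm and let it go about 1–2 mm above the nest floor. Green met 4.8 N and was let go about 1 mm up. Pink was let go in contact at 4 N.

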